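# Unstack the lunch set and turn the lazy Susan for the dressing pot

## Robot

A 6-joint arm with a two-finger parallel gripper is mounted at the origin on the work surface. World frame = base frame: x ahead of the robot, y to its left, z up, the work surface at z = 0. Lengths are in m, angles in degrees, forces in N, time in s.
With the tool pointing down it reaches from about 0.35 to 0.875 m from the base axis. Payload 4.2 kg.
Tool frame: the origin (TCP) lies at the very end of the fingers, on their centre line; the grasp point (between the pads) lies 19 mm behind it; z points along the fingers, y is the line along which they close (so a half turn about z gives the same grasp; the last joint's range is limited). The gripper opens to 87 mm and grips with 3 to 60 N. Pads are 19 mm wide; open, the fingers measure 117 mm over their backs; the gripper's body (75 mm by 190 mm) begins 51 mm behind the grasp point.
Start: joints at [87.926, 22.042, 0.453, 0, -68.411, -14.817], TCP at [0.182, 0.598, 0.223] pointing down, gripper open.
Joint ranges: [-179.83, 179.83], [-69.29, 118.12], [-61.27, 80.66], [-181.25, 117.63], [-171.15, -9.14], [-177.46, 177.46]. Speed limits (degrees/s): [159.86, 159.86, 180, 180, 180, 180].

## Interface

Orientations are given as a 3x3 rotation matrix whose columns are the frame's x, y, z axes.
In Python, from station import monitor, cams, ticket gives the robot as it stands.
- The arm moves only by the tool drive_tool, never from a script. Its argument "moves" is a list of rows, each an object with "delta_pos": the shift along the tool's x, y, z in mm, a list of three; "turn": the turn about the tool's z in rad; "claw": the opening, from 0 (shut) to 1 (fully open). A call has 1 to 12 rows; each row shifts and turns the commanded pose from where the row before left it, along the tool's axes as they then stand; what a row does not reach is not made up. A row lasts 1/8 s, in which the tool goes at most 62.5 mm and 10.7 degrees, less where a joint would pass 70% of its speed; a pose out of reach is approached as far as the arm can. A call is refused whole if a number of a shift passes 62.5 or a number of a turn 0.188, either way. A call with a gripper value outside its range is refused whole. The fingers move at their own pace and stop on an object; the grip force is fixed at half the most. Time passes only in rows, so rows that do not move let the fingers close. It gives the time, the measured TCP pose, the force, the opening and the grip force at its end, in the units of the state.
- monitor.sense(): the state, without advancing time (a new reading comes with each control period).
- cams.capture(name): name is "scene" or "top"; returns a dict with "color" (400x640x3 uint8, red, green, blue), "range_z" (400x640 float32, m along the optical axis (not along the pixel's ray), 0 where there is no reading), "vertical_fov" (degrees; the focal length in pixels is half the picture's height over the tangent of half this angle, whatever the lens; pixels are square), "cx", "cy" (the principal point, pixels), "extrinsics" (4x4, takes a point from camera to world coordinates). Camera axes: x right, y down, z forward; pixel columns grow to the right and rows downward; lengths in m; the calibration is good to about 2 mm. A picture is of the moment at which its call begins.
- ticket.finish_job(): hands the job in; it is judged then, once.
The state is a dict: "time_s": time; "joints": joint angles; "joint_velocities": joint speeds; "effort": joint torques, N m; "tcp_pos": TCP position; "ee_rot": TCP orientation; "wrist_force": force on the tool from outside, world axes, zero at the start; "moment": the same for the moment, N m; "gripper_width": opening from 0.0 (shut) to 1.0 (fully open); "gripper_force": force on a finger pad.
Only numpy, scipy, OpenCV 4.12 (cv2) and the standard library are available. Lean on these libraries where they do the work, as an engineer would, in place of code of your own. Each camera call takes 0.05 s, during which the arm holds its last target. There are 200 camera calls.

## Task

First turn the lazy Susan by its centre handle until its yellow pocket sits at the white mark on its foot. Then take the lunch stack apart one piece at a time from the top: stand the yellow-lidded pot in the middle of the yellow pocket, the bowl in the middle of the round green mat, and the lunchbox in the middle of the square cork mat. Also, at any point, lay the bamboo fork along the middle of the blue runner (either end may lead), and leave the yellow pocket at the mark and everything upright.

Things in the scene. Friction and masses are not known exactly. Their poses are not given: they have to be found in the camera images.
- pot: Round glass dressing pot with a yellow lid, 34 mm diameter, 60 mm tall, straight sides, 90 g. At the start it stands inside the bowl and sticks out about 29 mm above the bowl's rim. Origin: centre of its underside; z up.
- bowl: Small round terracotta-coloured ceramic bowl, 56 mm outer diameter at the rim and almost straight-sided (55 mm at 8 mm up, foot 48 mm), 36 mm tall, wall 4 mm, inner floor 5 mm above its underside, 160 g. At the start it stands on the lunchbox lid. Origin: centre of its underside; z up.
- lunchbox: Square closed plastic snack lunchbox, blue with a white lid, 68 mm wide along its y (the two plain sides, to grip across) and 76 mm along its x over the two white latch flaps, 45 mm tall, 250 g; the lid does not come off. Bottom of the stack, standing on the worktop. Origin: centre of its underside; z up.
- fork: Bamboo fork lying flat on the worktop, 171 mm long. Origin: on its underside, 85 mm from the handle end, where the handle is 14 mm wide (along y) and 8 mm thick; x along the fork towards the tines, z up. The straight handle runs from x = -85 to +27 mm. 30 g.
- susan (a joint): Angle of the lazy Susan (round wooden tray, 200 mm diameter, four pockets with yellow, blue, red and green discs), rad, anticlockwise from above positive: 0 with the yellow pocket at the white tab on the fixed foot, which reaches out 123 mm from the axis; 0.6 to 1.35 at the start, limits -0.6 and 1.7. Friction 0.04 N m; stays where left. A jar is fixed in the blue pocket.
- yellow_pocket (a point): Centre of the yellow pocket's floor, 16 mm above the worktop. Rim and dividers stand 18 mm above the floor; a circle of 39 mm radius fits. Its x axis (level) points to the tray's axis, 59 mm away, where the black bar handle stands: 12 mm wide, 46 mm long along this x, bottom 44 and top 72 mm above the worktop. z up; turns with the tray.
- lunch_mat: Square cork mat, 100 x 100 mm, 3 mm thick, fixed: place of the lunchbox (any heading). Origin: centre of its underside, on the worktop.
- bowl_mat: Round green mat, 100 mm diameter, 3 mm thick, fixed: place of the bowl. Origin: centre of its underside, on the worktop.
- fork_mat: Blue runner, 200 x 56 mm, 3 mm thick, fixed: place of the fork. Origin: centre of its underside, on the worktop; x along its length.
Mind the look-alikes: they are no part of the job. There is more than one size of the fork; the one meant has the size given above.

How it is judged:
By the outcome, as a careful person would: the job done as asked, in the order asked, and still so for the second after the job is handed in, with the robot touching nothing.
It also fails if it takes over 144 s, if anything falls off the work surface, if the arm or the gripper's body presses on something with over 40 N, if the wrist force passes 120 N, or if a joint passes its speed limit or range.

## Working session

There is one attempt and no reset: what is moved stays moved. The work goes in short steps, Python scripts to look and compute and a tool call to move; the robot and the scene stay as the last step left them, time stands still between calls to the robot, and variables do not carry over. Pictures are saved under pics/ and viewed, at most 14 in all, crops included, and the job is handed in when it is done.

Besides the shell and the picture viewer there is one more tool, called after "Call:" as name(argument=value, ...) on one line, values as JSON. drive_tool: Moves the arm, as the interface text tells. Its arguments: {"type":"object","properties":{"moves":{"type":"array","items":{"type":"object","properties":{"delta_pos":{"type":"array","items":{"type":"number"}},"turn":{"type":"number"},"claw":{"type":"number"}}}}},"required":["moves"]}

```bash
mkdir -p pics; ls
cat > h.py <<'E'
import numpy as np, cv2
from station import monitor, cams, ticket
def cap(n,save=None):
    c=cams.capture(n)
    if save: cv2.imwrite(f'pics/{save}.png',c['color'][:,:,::-1])
    h,w=c['range_z'].shape; f=h/2/np.tan(np.radians(c['vertical_fov'])/2)
    u,v=np.meshgrid(np.arange(w),np.arange(h)); z=c['range_z']
    P=np.stack([(u-c['cx'])/f*z,(v-c['cy'])/f*z,z,np.ones_like(z)],-1)@np.asarray(c['extrinsics']).T
    P=P[...,:3]; P[z==0]=np.nan
    return c,P
E
python3 - <<'E'
from h import *
for n in('top','scene'):
    c,P=cap(n,n+'0'); np.savez(f'{n}0.npz',P=P,c=c['color'])
    print(n,np.round(c['extrinsics'],3).tolist(),c['vertical_fov'],c['cx'],c['cy'])
s=monitor.sense(); print(s)
E
```

```text
pics
top [[-0.026, -0.988, 0.152, 0.249], [-1.0, 0.028, 0.008, 0.119], [-0.012, -0.152, -0.988, 1.643], [0.0, 0.0, 0.0, 1.0]] 44.75689420099871 318.9660146640668 195.45611602531503
scene [[0.377, 0.569, -0.731, 1.414], [0.926, -0.235, 0.295, -0.258], [-0.004, -0.788, -0.616, 0.848], [0.0, 0.0, 0.0, 1.0]] 48.32064770365875 319.1096460852676 197.21907424767977
{'time_s': 0.1, 'joints': array([ 8.79252116e+01,  2.20877220e+01,  3.87881987e-01, -2.45897672e-02,
       -6.84109337e+01, -1.48176721e+01]), 'joint_velocities': array([-0.05553533, -0.11826255,  0.24522116,  0.14174424,  0.10337543,
        0.08605085]), 'effort': array([-8.10537731e-04, -3.91692281e+01,  1.87932730e+01,  4.23186108e+00,
        1.34298310e-02, -7.55410838e-05]), 'tcp_pos': array([0.18142962, 0.59753088, 0.22155834]), 'ee_rot': array([[ 9.56805845e-01, -2.90727287e-01, -4.68797244e-04],
       [-2.90727645e-01, -9.56803929e-01, -1.91761747e-03],
       [ 1.08956679e-04,  1.97107992e-03, -9.99998051e-01]]), 'wrist_force': array([0.08803541, 0.20798881, 0.80811653]), 'moment': array([0.01160378, 0.02600879, 0.00704441]), 'gripper_force': 0.0, 'gripper_width': 0.9996770966611367}
```

View pics/top0.png

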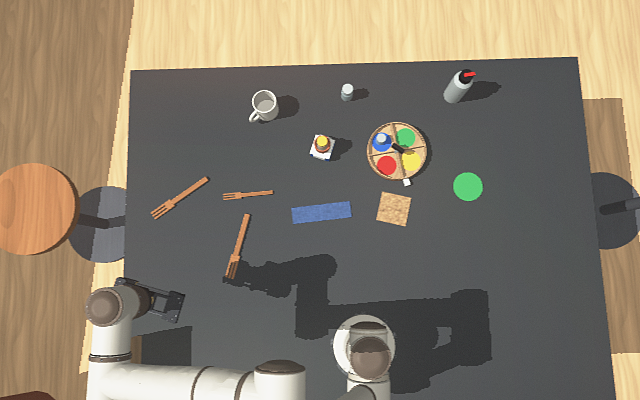

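View pics/scene0.png

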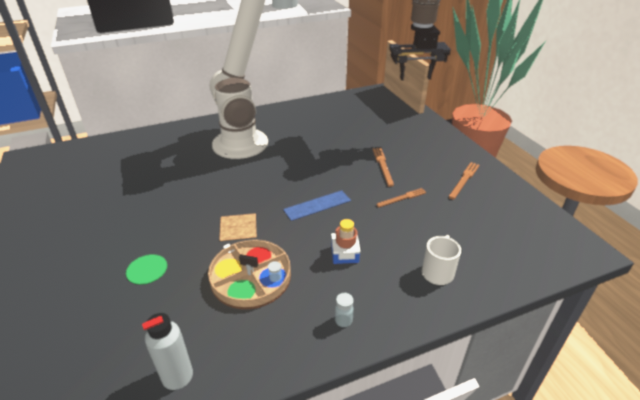

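The top view shows the stack at (322,145), the tray at (397,150) with its white tab at (407,182), the cork mat at (394,208), the green mat at (468,187) and the runner at (321,212). There are three fork candidates, at (180,197), (247,195) and (240,245). Other look-alikes are a glass jar at (347,92), the jar in the blue pocket at (381,139), a mug at (263,105) and a bottle at (458,88). I'll measure all of these next.

```bash
python3 - <<'E'
from h import *
d=np.load('top0.npz');P=d['P'];c=d['c'];hsv=cv2.cvtColor(c,cv2.COLOR_RGB2HSV)
H,S,V=[hsv[...,i].astype(int) for i in range(3)]
def comp(name,m,box):
    u0,v0,u1,v1=box; M=np.zeros(m.shape,bool);M[v0:v1,u0:u1]=m[v0:v1,u0:u1]
    M&=np.isfinite(P[...,0])
    n,l,st,ce=cv2.connectedComponentsWithStats(M.astype(np.uint8))
    k=1+np.argmax(st[1:,4]);Q=P[l==k].astype(np.float32)
    r=cv2.minAreaRect(Q[:,:2]*1000); (cc,rr)=cv2.minEnclosingCircle(Q[:,:2]*1000)
    print(name,len(Q),'mean',Q.mean(0).round(4),'rect',np.round(r[0],1),np.round(r[1],1),round(r[2],1),'circ',np.round(cc,1),round(rr,1),'z',np.percentile(Q[:,2],[5,50,95]).round(4))
    return Q
brown=(S>80)&(V>90)&((H<25)|(H>170))
for b in [(140,170,215,225),(215,182,278,206),(220,208,256,282)]: comp('fork',brown,b)
comp('cork',(S>60)&(V>100)&(H<30),(370,187,416,230))
comp('green',(S>100)&(H>40)&(H<85)&(V>60),(450,165,490,205))
comp('runner',(S>90)&(H>95)&(H<130)&(V>60),(285,195,358,228))
comp('tray',P[...,2]>0.012,(362,118,432,186))
tr=(362,118,432,182)
comp('yellow',(S>150)&(H>22)&(H<35)&(V>120),(395,140,432,182))
comp('red',(S>150)&((H<6)|(H>174))&(V>100),tr)
comp('gd',(S>100)&(H>40)&(H<85)&(V>60),tr)
comp('tab',(S<40)&(V>150),(400,176,414,190))
comp('handle',(V<70)&(P[...,2]>0.05),(385,138,412,160))
comp('lid',(S>130)&(H>20)&(H<35),(308,130,338,162))
comp('bowl',(S>80)&(H<19),(308,130,338,162))
comp('box',P[...,2]>0.03,(300,125,345,165))
comp('table',(V<80),(450,220,500,270))
E
python3 - <<'E'
import cv2
a=cv2.imread('pics/top0.png')
x=cv2.resize(a[115:195,300:435],None,fx=5.9,fy=5.9,interpolation=cv2.INTER_CUBIC);cv2.imwrite('pics/crop0.png',x[:600,:800])
E
```

```text
fork 416 mean [0.5022 0.6182 0.0085] rect [510.3 610.8] [ 31.5 222.2] 35.5 circ [507.1 608.5] 111.2 z [0.0003 0.0087 0.0157]
fork 237 mean [0.5109 0.3839 0.0073] rect [512.4 376.6] [ 24.5 169.3] 4.0 circ [509.1 376.4] 84.8 z [-0.0002  0.0075  0.0141]
fork 440 mean [0.3309 0.4115 0.0084] rect [339.2 409.8] [ 31. 222.] 73.8 circ [337.8 405.1] 111.0 z [-0.0005  0.0089  0.0152]
cork 897 mean [ 0.4487 -0.1185  0.0031] rect [ 449.3 -118.7] [104.6 102.8] 76.7 circ [ 448.7 -119.3] 70.0 z [-0.0028  0.003   0.0097]
green 676 mean [ 0.5185 -0.3747  0.0031] rect [ 518.3 -374.3] [ 98.9 100.9] 10.8 circ [ 519.9 -375.3] 52.3 z [-0.003   0.0032  0.0094]
runner 953 mean [0.4432 0.127  0.0033] rect [443.5 126.9] [ 56.2 201. ] 5.0 circ [444.3 127.4] 103.0 z [-0.0031  0.0032  0.0096]
tray 2512 mean [ 0.6437 -0.1335  0.0227] rect [ 644.4 -132.3] [197.2 199. ] 59.2 circ [ 638.4 -146.4] 114.3 z [0.0131 0.0187 0.0531]
yellow 15 mean [ 0.6374 -0.1853  0.0167] rect [ 636.4 -187.5] [38.6 10.2] 80.2 circ [ 631.5 -186.7] 19.3 z [0.0099 0.0155 0.0249]
red 287 mean [ 0.5972 -0.0999  0.0168] rect [597.8 -99.2] [62.
[... 363 characters left out ...]
 642.5 -133.4] [40.3 15. ] 51.6 circ [ 644.3 -134.6] 20.3 z [0.0596 0.0699 0.079 ]
lid 88 mean [0.6634 0.1184 0.1089] rect [666.4 118.8] [29.3 37.6] 88.3 circ [666.7 115.9] 20.3 z [0.1012 0.1098 0.1155]
bowl 98 mean [0.66   0.1172 0.0687] rect [673.4 120.1] [76.3 51.6] 12.0 circ [675.2 118.9] 40.5 z [0.0458 0.0753 0.0865]
box 441 mean [0.6545 0.1193 0.0669] rect [661.2 119.4] [67.4 76.1] 71.0 circ [662.5 117.9] 46.7 z [0.0393 0.0535 0.1125]Traceback (most recent call last):
  File "<stdin>", line 27, in <module>
  File "<stdin>", line 8, in comp
    return _wrapfunc(a, 'argmax', axis=axis, out=out, **kwds)
    return bound(*args, **kwds)
ValueError: attempt to get argmax of an empty sequence
```

View pics/crop0.png

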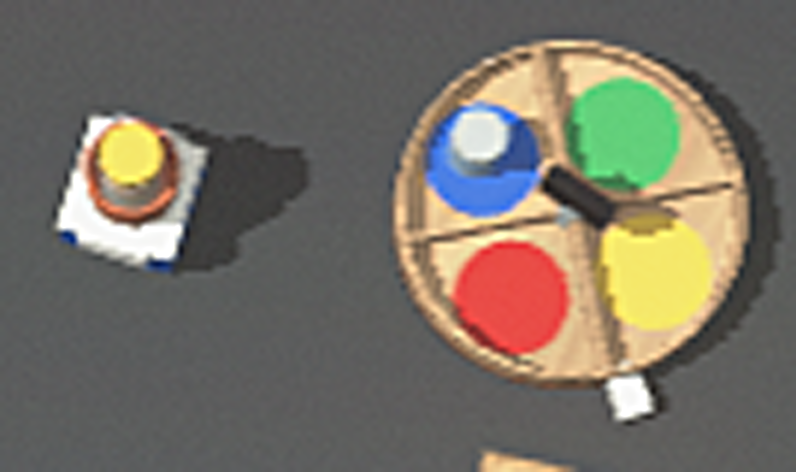

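The crop confirms the stack is a yellow lid in a terracotta bowl on a white and blue box. The tab is at the bottom of the tray, with the yellow pocket anticlockwise of it. The fork meant is the 169 mm one at (247,195), since the other two measure 222 mm. I'll refine the positions by projecting pixels onto known-height planes from both cameras.

```bash
cat >> h.py <<'E'
def planeXY(c,mask,z):
    v,u=np.nonzero(mask); h=mask.shape[0]; f=h/2/np.tan(np.radians(c['vertical_fov'])/2)
    T=np.asarray(c['extrinsics']); d=np.stack([(u-c['cx'])/f,(v-c['cy'])/f,np.ones(len(u))],-1)@T[:3,:3].T
    return T[:2,3]+d[:,:2]*((z-T[2,3])/d[:,2])[:,None]
def near(P,x,y,r): return np.hypot(P[...,0]-x,P[...,1]-y)<r
def big(M):
    n,l,st,_=cv2.connectedComponentsWithStats(M.astype(np.uint8)); return l==1+np.argmax(st[1:,4])
def hsv(c):
    a=cv2.cvtColor(c['color'],cv2.COLOR_RGB2HSV).astype(int); return a[...,0],a[...,1],a[...,2]
def stat(name,c,M,z):
    M=big(M);q=planeXY(c,M,z)*1000;r=cv2.minAreaRect(q.astype(np.float32));e=np.linalg.eigh(np.cov(q.T))
    m=cv2.moments(M.astype(np.uint8)); ax=e[1][:,1]
    print(name,len(q),'mean',q.mean(0).round(1),'rect',np.round(r[0],1),np.round(r[1],1),round(r[2],1),'pca',round(np.degrees(np.arctan2(ax[1],ax[0])),1))
    return q
E
cat > m1.py <<'E'
from h import *
for n in('top','scene'):
    c,P=cap(n);H,S,V=hsv(c);print(n)
    br=(S>80)&(V>80)&((H<25)|(H>170))
    q=stat('fork',c,br&near(P,.51,.377,.11),.008)
    # handle only part: y < 0.40
    s=q[(q[:,1]<395)]; a=np.polyfit(s[:,1],s[:,0],1); print(' handle line x@y=376',np.polyval(a,376).round(1),'slope dx/dy',a[0].round(3),'ends',q[:,1].min().round(1),q[:,1].max().round(1))
    stat('cork',c,(S>60)&(V>100)&(H<30)&near(P,.449,-.118,.08),.003)
    stat('green',c,(S>100)&(H>40)&(H<85)&near(P,.518,-.374,.06),.003)
    stat('runner',c,(S>90)&(H>95)&(H<130)&near(P,.443,.127,.12),.003)
    stat('red',c,(S>150)&((H<6)|(H>174))&near(P,.597,-.1,.045),.0165)
    stat('gd',c,(S>100)&(H>40)&(H<85)&near(P,.693,-.169,.045),.0165)
    stat('tab',c,(S<40)&(V>140)&near(P,.538,-.1665,.025),.012)
    stat('handle',c,(V<60)&near(P,.645,-.134,.04)&(P[...,2]>.06),.072)
    stat('lid',c,(S>130)&(H>19)&(H<35)&near(P,.664,.118,.04),.110)
    j=near(P,.69,-.087,.03)&(P[...,2]>.03);print('jar z',np.nanpercentile(P[j][:,2],[50,98]))
    for k,v in dict(tab=(P[near(P,.538,-.1665,.012)][:,2])).items(): print(k,np.median(v))
E
python3 m1.py; python3 -c "
import cv2;a=cv2.imread('pics/scene0.png')
cv2.imwrite('pics/crop1.png',cv2.resize(a[205:305,200:375],None,fx=4.5,fy=4.5,interpolation=2))"
```

```text
top
fork 235 mean [510.8 383.4] rect [511.6 376.5] [ 23.1 169.1] 4.2 pca 93.9
 handle line x@y=376 511.1 slope dx/dy -0.074 ends 292.5 460.2
cork 899 mean [ 448.8 -118.5] rect [ 449.  -118.5] [103.2 101.1] 75.8 pca 83.7
green 677 mean [ 518.3 -374.8] rect [ 519.1 -374.9] [99.4 97. ] 88.4 pca 99.2
runner 947 mean [443.3 127. ] rect [443.6 127.2] [ 55.7 200.6] 5.2 pca 95.2
red 286 mean [ 597.5 -100. ] rect [597.3 -99. ] [61.4 63.1] 87.5 pca -171.1
gd 271 mean [ 692.7 -169.5] rect [ 692.8 -169.6] [61.  64.8] 43.7 pca 161.6
tab 45 mean [ 537.8 -165.3] rect [ 538.3 -166.2] [23.3 23. ] 12.6 pca -141.4
handle 39 mean [ 641.7 -132.5] rect [ 641.5 -132.6] [40.4 15.1] 53.5 pca 54.0
lid 88 mean [663.1 118. ] rect [662.7 117.3] [32.5 33.5] 88.5 pca 179.0
jar z [0.05443972 0.06309212]
tab 0.017775788273376003
scene
fork 277 mean [513.1 379.3] rect [513.3 373.8] [ 30.5 173.6] 4.1 pca 93.8
 handle line x@y=376 512.7 slope dx/dy -0.077 ends 287.4 460.2
cork 969 mean [ 450.9 -118.6] rect [ 455.5 -120.1] [105.2 125.7] 75.7 pca 172.5
green 935 mean [ 517.9 -374.9] rect [ 516.8 -374.8] [ 98.7 102.6] 84.5 pca -179.0
runner 765 mean [442.9 124.4] rect [441.7 126.7] [ 55.4 198.5] 5.2 pca 95.2
red 232 mean [588.7 -93.3] rect [588.6 -93.2] [57.4 46.7] 29.2 pca -140.5
gd 370 mean [ 688.4 -168. ] rect [ 687.  -167.5] [62.7 49.4] 67.6 pca 60.6
tab 14 mean [ 523.2 -166.7] rect [ 523.7 -166.2] [ 8.6 15.5] 4.9 pca 106.6
handle 7 mean [ 664.7 -128. ] rect [ 665.  -128.4] [7.6 6.5] 67.6 pca 51.8
lid 126 mean [668.8 116.2] rect [670.3 116.4] [30.  41.4] 65.6 pca 146.4
jar z [0.0541544  0.05787688]
tab 0.01743200692260921
```

View pics/crop1.png

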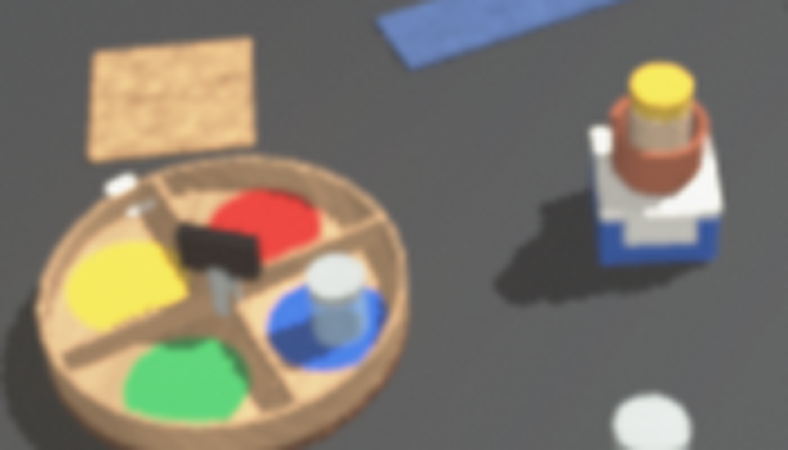

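```bash
cat > plan.py <<'E'
# usage: plan.py x y z yaw(deg,tool x) [x y z yaw ...] (mm); prints rows from the measured pose
import sys,numpy as np
from station import monitor
s=monitor.sense();R=s['ee_rot'];p=s['tcp_pos']*1000;yaw=np.arctan2(R[1,0],R[0,0])
print('now',p.round(1),round(np.degrees(yaw),1),'tilt',R[:2,2].round(4),'j6',s['joints'][5].round(1),'w',round(s['gripper_width'],3),'t',s['time_s'])
a=list(map(float,sys.argv[1:]))
for i in range(0,len(a),4):
    g=np.array(a[i:i+3]);gy=np.radians(a[i+3]);dy=(gy-yaw+np.pi)%(2*np.pi)-np.pi
    n=max(1,int(np.ceil(max(np.linalg.norm(g-p)/58,abs(dy)/.18)))); out=[]
    for k in range(n,0,-1):
        d=(g-p)/k; t=round(-((gy-yaw+np.pi)%(2*np.pi)-np.pi)/k,3);c,q=np.cos(yaw),np.sin(yaw)
        v=np.round([c*d[0]+q*d[1],q*d[0]-c*d[1],-d[2]],1)
        p=p+[c*v[0]+q*v[1],q*v[0]-c*v[1],-v[2]]; yaw-=t
        out.append((v.tolist(),t))
    print('->',a[i:i+4],n);print(*out,sep='\n')
E
python3 plan.py 645 -134 150 -126
```

```text
now [181.5 597.7 221.9] -16.9 tilt [-0.0003 -0.0013] j6 -14.8 w 1.0 t 0.2
-> [645.0, -134.0, 150.0, -126.0] 15
([43.7, 37.7, 4.8], np.float64(0.127))
([48.2, 31.8, 4.8], np.float64(0.127))
([51.8, 25.5, 4.8], np.float64(0.127))
([54.6, 18.7, 4.8], np.float64(0.127))
([56.6, 11.7, 4.8], np.float64(0.127))
([57.6, 4.4, 4.8], np.float64(0.127))
([57.7, -2.9, 4.8], np.float64(0.127))
([56.8, -10.2, 4.8], np.float64(0.127))
([55.1, -17.3, 4.8], np.float64(0.127))
([52.4, -24.2, 4.8], np.float64(0.127))
([49.0, -30.6, 4.8], np.float64(0.127))
([44.7, -36.6, 4.8], np.float64(0.127))
([39.7, -41.9, 4.8], np.float64(0.127))
([34.0, -46.6, 4.7], np.float64(0.127))
([27.9, -50.6, 4.8], np.float64(0.126))
```

Call:
drive_tool(moves=[{"delta_pos": [44,38,5],"turn": 0.127,"claw": 1},{"delta_pos": [48,32,5],"turn": 0.127,"claw": 1},{"delta_pos": [52,25.5,5],"turn": 0.127,"claw": 1},{"delta_pos": [54.5,18.5,5],"turn": 0.127,"claw": 1},{"delta_pos": [56.5,11.5,5],"turn": 0.127,"claw": 1},{"delta_pos": [57.5,4.5,5],"turn": 0.127,"claw": 1},{"delta_pos": [57.5,-3,5],"turn": 0.127,"claw": 1},{"delta_pos": [57,-10,5],"turn": 0.127,"claw": 1},{"delta_pos": [55,-17,5],"turn": 0.127,"claw": 1},{"delta_pos": [52.5,-24,5],"turn": 0.127,"claw": 1},{"delta_pos": [49,-30.5,5],"turn": 0.127,"claw": 1},{"delta_pos": [0,0,0],"turn": 0,"claw": 1}])

```text
time_s: 1.7
tcp_pos: [0.5218, 0.058, 0.1666]
ee_rot: [[-0.127, -0.992, -0.001], [-0.992, 0.127, -0.001], [0.001, 0.001, -1.0]]
wrist_force: [-0.1, 0.4, 0.2]
gripper_width: 1.0
gripper_force: 0.0
```

```bash
python3 plan.py 645 -134 130 -126
```

```text
now [521.8  58.  166.6] -97.3 tilt [-0.0014 -0.0008] j6 -31.4 w 1.0 t 1.7
-> [645.0, -134.0, 130.0, -126.0] 4
([43.7, -36.7, 9.1], np.float64(0.125))
([38.8, -41.8, 9.2], np.float64(0.125))
([33.3, -46.3, 9.1], np.float64(0.125))
([27.2, -50.1, 9.2], np.float64(0.126))
```

Call:
drive_tool(moves=[{"delta_pos": [43.5,-36.5,9],"turn": 0.125,"claw": 0.5},{"delta_pos": [39,-42,9],"turn": 0.125,"claw": 0.5},{"delta_pos": [33.5,-46.5,9],"turn": 0.125,"claw": 0.5},{"delta_pos": [27,-50,9],"turn": 0.125,"claw": 0.5},{"delta_pos": [0,0,0],"turn": 0,"claw": 0.5},{"delta_pos": [0,0,0],"turn": 0,"claw": 0.5}])

```text
time_s: 2.45
tcp_pos: [0.6449, -0.1292, 0.1312]
ee_rot: [[-0.581, -0.814, -0.001], [-0.814, 0.581, 0.0], [0.0, 0.001, -1.0]]
wrist_force: [-0.6, 0.9, 0.2]
gripper_width: 0.509
gripper_force: 0.0
```

```bash
python3 plan.py 645 -134.5 50 -126.1; python3 -c "
from station import monitor;print(monitor.sense()['joints'].round(1))"
```

```text
now [ 644.9 -129.2  131.2] -125.5 tilt [-0.001   0.0003] j6 -38.2 w 0.509 t 2.45
-> [645.0, -134.5, 50.0, -126.1] 2
([2.1, -1.6, 40.6], np.float64(0.005))
([2.1, -1.5, 40.6], np.float64(0.005))
[  2.7  29.2  -1.5  -0.  -59.3 -38.2]
```

Call:
drive_tool(moves=[{"delta_pos": [2,-1.5,40],"turn": 0.01,"claw": 0.5},{"delta_pos": [2,-1.5,0],"turn": 0,"claw": 0.5},{"delta_pos": [0,0,25],"turn": 0,"claw": 0.5},{"delta_pos": [0,0,0],"turn": 0,"claw": 0.5},{"delta_pos": [0,0,0],"turn": 0,"claw": 0.5}])

```text
time_s: 3.08
tcp_pos: [0.6464, -0.1346, 0.0686]
ee_rot: [[-0.589, -0.808, 0.003], [-0.808, 0.589, -0.001], [-0.001, -0.002, -1.0]]
wrist_force: [-1.2, 0.9, 0.8]
gripper_width: 0.499
gripper_force: 0.0
```

```bash
python3 plan.py 645 -134.5 50 -126.1
```

```text
now [ 646.4 -134.6   68.6] -126.1 tilt [ 0.0026 -0.0006] j6 -38.3 w 0.499 t 3.075
-> [645.0, -134.5, 50.0, -126.1] 1
([0.7, 1.2, 18.6], np.float64(0.001))
```

Next I'll lower onto the bar, close, and turn clockwise by 0.663 rad.

Call:
drive_tool(moves=[{"delta_pos": [0.5,1,18],"turn": 0,"claw": 0.5},{"delta_pos": [0,0,0],"turn": 0,"claw": 0.5},{"delta_pos": [0,0,0],"turn": 0,"claw": 0},{"delta_pos": [0,0,0],"turn": 0,"claw": 0},{"delta_pos": [0,0,0],"turn": 0,"claw": 0},{"delta_pos": [0,0,0],"turn": 0,"claw": 0},{"delta_pos": [0,0,0],"turn": 0,"claw": 0}])

```text
time_s: 3.95
tcp_pos: [0.6432, -0.1342, 0.0486]
ee_rot: [[-0.59, -0.808, -0.002], [-0.808, 0.59, 0.001], [0.001, 0.002, -1.0]]
wrist_force: [-4.2, 4.3, 2.2]
gripper_width: 0.14
gripper_force: 55.9
```

Call:
drive_tool(moves=[{"delta_pos": [0,0,0],"turn": 0.11,"claw": 0},{"delta_pos": [0,0,0],"turn": 0.11,"claw": 0},{"delta_pos": [0,0,0],"turn": 0.11,"claw": 0},{"delta_pos": [0,0,0],"turn": 0.11,"claw": 0},{"delta_pos": [0,0,0],"turn": 0.11,"claw": 0},{"delta_pos": [0,0,0],"turn": 0.113,"claw": 0},{"delta_pos": [0,0,0],"turn": 0,"claw": 0},{"delta_pos": [0,0,0],"turn": 0,"claw": 0},{"delta_pos": [0,0,0],"turn": 0,"claw": 0}])

```text
time_s: 5.08
tcp_pos: [0.6433, -0.1344, 0.0487]
ee_rot: [[-0.961, -0.275, -0.002], [-0.275, 0.961, 0.001], [0.002, 0.001, -1.0]]
wrist_force: [-4.4, 4.1, 4.7]
gripper_width: 0.133
gripper_force: 63.5
```

```bash
python3 plan.py 645 -134.5 50 -164.1
```

```text
now [ 643.3 -134.4   48.7] -164.0 tilt [-0.0022  0.0007] j6 -76.2 w 0.133 t 5.075
-> [645.0, -134.5, 50.0, -164.1] 1
([-1.6, -0.6, -1.3], np.float64(0.001))
```

Call:
drive_tool(moves=[{"delta_pos": [0,0,0],"turn": 0,"claw": 0.5},{"delta_pos": [0,0,0],"turn": 0,"claw": 0.5},{"delta_pos": [0,0,0],"turn": 0,"claw": 0.5},{"delta_pos": [0,0,-40],"turn": 0,"claw": 0.5},{"delta_pos": [0,0,-50],"turn": 0,"claw": 0.5},{"delta_pos": [55,0,-40],"turn": 0,"claw": 1},{"delta_pos": [60,0,0],"turn": 0,"claw": 1},{"delta_pos": [60,0,0],"turn": 0,"claw": 1},{"delta_pos": [0,0,0],"turn": 0,"claw": 1}])

```text
time_s: 6.2
tcp_pos: [0.4762, -0.1821, 0.1753]
ee_rot: [[-0.962, -0.272, -0.002], [-0.272, 0.962, 0.001], [0.001, 0.001, -1.0]]
wrist_force: [1.9, -0.4, 0.6]
gripper_width: 0.867
gripper_force: 0.0
```

```bash
cat > m2.py <<'E'
from h import *
c,P=cap('top','top1');H,S,V=hsv(c)
def t(n,M,z):
    try: return stat(n,c,M,z).mean(0)
    except Exception as e: print(n,'none')
r=t('red',(S>150)&((H<6)|(H>174))&near(P,.63,-.075,.045),.0165)
g=t('gd',(S>100)&(H>40)&(H<85)&near(P,.66,-.19,.045),.0165)
y=t('yel',(S>150)&(H>22)&(H<35)&(V>60)&near(P,.589,-.151,.045),.0165)
b=t('tab',(S<40)&(V>140)&near(P,.538,-.1665,.025),.015)
ax=(r+g)/2;print('axis',ax,np.hypot(*(r-g))/2)
an=lambda v:np.degrees(np.arctan2(v[1],v[0]))
print('susan deg',an(g-r)-90-an(b-ax),an(y-ax)-an(b-ax),'tab r',np.hypot(*(b-ax)))
t('lid',(S>130)&(H>19)&(H<35)&near(P,.664,.118,.04),.110)
E
python3 m2.py; python3 plan.py;python3 -c "
import cv2;a=cv2.imread('pics/top1.png')
cv2.imwrite('pics/crop2.png',cv2.resize(a[110:200,300:440],None,fx=5,fy=5,interpolation=2))"
```

```text
red 75 mean [650.1 -78.9] rect [652.1 -80.9] [54.8 17.6] 88.3 pca 87.2
gd 259 mean [ 662.7 -191.4] rect [ 664.8 -191.3] [61.8 56.5] 88.3 pca 71.0
yel none
tab none
axis [ 656.43050295 -135.1811546 ] 56.58995634984134
now [ 479.2 -182.   175.8] -164.2 tilt [ 0.0011 -0.0001] j6 -71.5 w 0.913 t 6.25Traceback (most recent call last):
  File "m2.py", line 12, in <module>
    print('susan deg',an(g-r)-90-an(b-ax),an(y-ax)-an(b-ax),'tab r',np.hypot(*(b-ax)))
                                    ~^~~
TypeError: unsupported operand type(s) for -: 'NoneType' and 'float'
```

View pics/crop2.png

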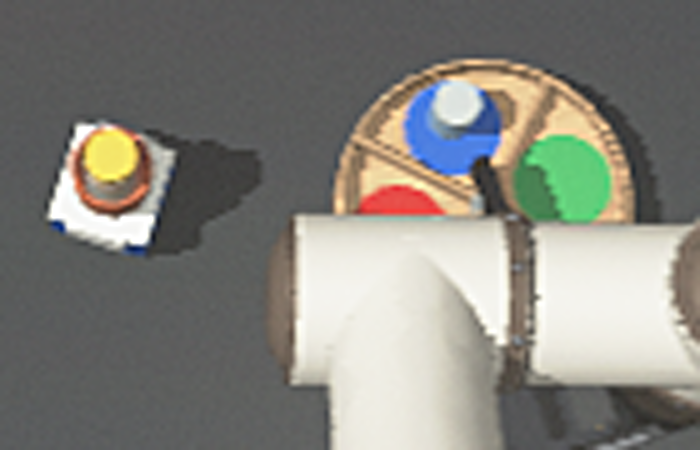

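```bash
python3 plan.py 662 117 190 -164
```

```text
now [ 479.2 -182.   175.8] -164.2 tilt [ 0.0011 -0.0001] j6 -71.5 w 0.913 t 6.25
-> [662.0, 117.0, 190.0, -164.0] 7
([-36.8, 34.0, -2.0], np.float64(-0.0))
([-36.8, 34.0, -2.0], np.float64(-0.001))
([-36.8, 33.9, -2.0], np.float64(-0.0))
([-36.8, 33.9, -2.1], np.float64(-0.001))
([-36.8, 33.9, -2.0], np.float64(-0.0))
([-36.9, 33.9, -2.1], np.float64(-0.001))
([-36.8, 33.9, -2.0], np.float64(-0.0))
```

Call:
drive_tool(moves=[{"delta_pos": [-37,34,-2],"turn": 0,"claw": 0.7},{"delta_pos": [-37,34,-2],"turn": 0,"claw": 0.7},{"delta_pos": [-37,34,-2],"turn": 0,"claw": 0.7},{"delta_pos": [-37,34,-2],"turn": 0,"claw": 0.7},{"delta_pos": [-37,34,-2],"turn": 0,"claw": 0.7},{"delta_pos": [-37,34,-2],"turn": 0,"claw": 0.7},{"delta_pos": [-37,34,-2],"turn": 0,"claw": 0.7},{"delta_pos": [0,0,0],"turn": 0,"claw": 0.7},{"delta_pos": [0,0,0],"turn": 0,"claw": 0.7},{"delta_pos": [0,0,0],"turn": 0,"claw": 0.7}])

```text
time_s: 7.5
tcp_pos: [0.6643, 0.1175, 0.1892]
ee_rot: [[-0.962, -0.273, -0.0], [-0.273, 0.962, -0.0], [0.0, -0.0, -1.0]]
wrist_force: [0.1, -0.3, -0.4]
gripper_width: 0.703
gripper_force: 0.0
```

```bash
python3 m2.py; python3 plan.py 662 117 84.5 -164
```

```text
red 289 mean [628.4 -77.7] rect [629.4 -76.6] [61.6 63.4] 87.6 pca 167.1
gd 273 mean [ 661.1 -191.4] rect [ 661.3 -191.2] [63.2 59.8] 41.8 pca -167.2
yel 133 mean [ 595.  -157.8] rect [ 593.2 -158.3] [60.8 44.7] 32.9 pca -148.2
tab 44 mean [ 537.3 -164.5] rect [ 537.7 -164.5] [23.6 20.6] 15.2 pca -151.7
axis [ 644.76967444 -134.55126629] 59.15931237861448
susan deg 0.44877898727136767 9.506341385862243 tab r 111.56390526946255
lid 81 mean [662.5 117.8] rect [663.5 118. ] [30.4 32.6] 42.6 pca 110.9
now [664.3 117.3 189.5] -164.2 tilt [ 0.0001 -0.    ] j6 -97.9 w 0.701 t 7.55
-> [662.0, 117.0, 84.5, -164.0] 2
([1.1, 0.2, 52.5], np.float64(-0.002))
([1.2, 0.1, 52.5], np.float64(-0.001))
```

Call:
drive_tool(moves=[{"delta_pos": [0.5,0,50],"turn": 0,"claw": 0.7},{"delta_pos": [0.5,0,40],"turn": 0,"claw": 0.7},{"delta_pos": [0,0,0],"turn": 0,"claw": 0.7},{"delta_pos": [0,0,0],"turn": 0,"claw": 0.7},{"delta_pos": [0,0,0],"turn": 0,"claw": 0.7}])

```text
time_s: 8.18
tcp_pos: [0.6649, 0.1182, 0.1021]
ee_rot: [[-0.962, -0.273, 0.005], [-0.273, 0.962, 0.001], [-0.005, 0.0, -1.0]]
wrist_force: [-0.1, 0.4, 0.7]
gripper_width: 0.7
gripper_force: 0.0
```

```bash
python3 plan.py 662 117 85 -164
```

```text
now [664.9 118.2 102.1] -164.1 tilt [0.0045 0.0014] j6 -97.9 w 0.7 t 8.175
-> [662.0, 117.0, 85.0, -164.0] 1
([3.1, -0.4, 17.1], np.float64(-0.002))
```

Call:
drive_tool(moves=[{"delta_pos": [1.5,0,15],"turn": 0,"claw": 0.7},{"delta_pos": [0,0,0],"turn": 0,"claw": 0.7},{"delta_pos": [0,0,0],"turn": 0,"claw": 0.7},{"delta_pos": [0,0,0],"turn": 0,"claw": 0.7}])

```text
time_s: 8.68
tcp_pos: [0.6622, 0.1176, 0.0846]
ee_rot: [[-0.962, -0.273, 0.0], [-0.273, 0.962, 0.0], [-0.0, -0.0, -1.0]]
wrist_force: [0.9, 0.5, 0.5]
gripper_width: 0.697
gripper_force: 0.0
```

```bash
python3 plan.py 662 117 85 -164
```

```text
now [662.2 117.6  84.6] -164.1 tilt [0.0005 0.    ] j6 -98.0 w 0.697 t 8.675
-> [662.0, 117.0, 85.0, -164.0] 1
([0.4, -0.5, -0.4], np.float64(-0.002))
```

Call:
drive_tool(moves=[{"delta_pos": [0,0,-1],"turn": 0,"claw": 0.55},{"delta_pos": [0,0,0],"turn": 0,"claw": 0.45},{"delta_pos": [0,0,0],"turn": 0,"claw": 0.3},{"delta_pos": [0,0,0],"turn": 0,"claw": 0.3},{"delta_pos": [0,0,0],"turn": 0,"claw": 0.3},{"delta_pos": [0,0,-10],"turn": 0,"claw": 0.3},{"delta_pos": [0,0,-20],"turn": 0,"claw": 0.3},{"delta_pos": [0,0,-40],"turn": 0,"claw": 0.3},{"delta_pos": [0,0,-40],"turn": 0,"claw": 0.3},{"delta_pos": [0,0,0],"turn": 0,"claw": 0.3}])

```text
time_s: 9.93
tcp_pos: [0.6642, 0.118, 0.2007]
ee_rot: [[-0.962, -0.274, 0.009], [-0.274, 0.962, 0.003], [-0.01, 0.0, -1.0]]
wrist_force: [-0.9, 0.5, -0.7]
gripper_width: 0.384
gripper_force: 30.0
```

```bash
python3 - <<'E'
from h import *
c,P=cap('scene','s2');a=c['color'][:,:,::-1]
cv2.imwrite('pics/crop3.png',cv2.resize(a[140:300,200:420],None,fx=3.5,fy=3.5,interpolation=2))
E
python3 plan.py 588 -150.5 150 -164
```

```text
now [662.7 117.8 197.8] -164.1 tilt [0.0039 0.0018] j6 -98.0 w 0.378 t 9.975
-> [588.0, -150.5, 150.0, -164.0] 5
([29.0, -47.5, 9.6], np.float64(-0.0))
([29.0, -47.6, 9.5], np.float64(-0.001))
([29.1, -47.5, 9.6], np.float64(-0.0))
([29.1, -47.5, 9.5], np.float64(-0.001))
([29.2, -47.5, 9.6], np.float64(-0.0))
```

View pics/crop3.png

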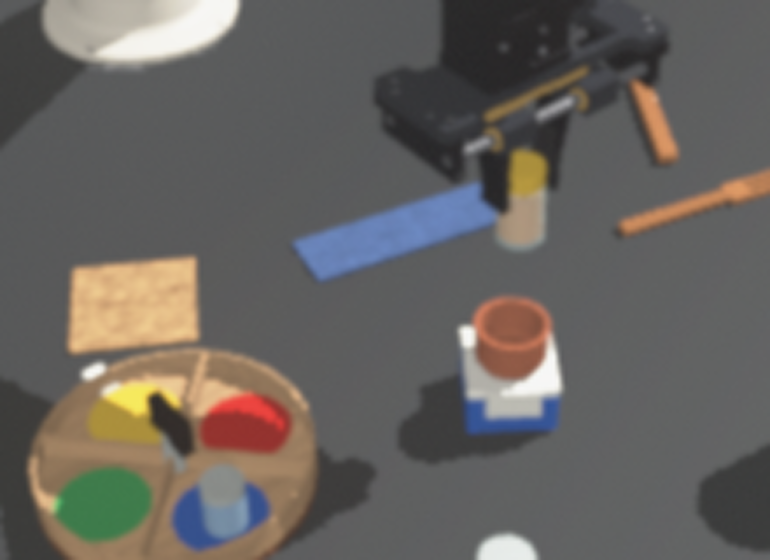

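The pot is held upright in the gripper and the bowl is still centred on the box. The pocket is at its mark, so I'll carry the pot over.

Call:
drive_tool(moves=[{"delta_pos": [29,-47.5,9],"turn": 0,"claw": 0.3},{"delta_pos": [29,-47.5,9],"turn": 0,"claw": 0.3},{"delta_pos": [29,-47.5,9],"turn": 0,"claw": 0.3},{"delta_pos": [29,-47.5,9],"turn": 0,"claw": 0.3},{"delta_pos": [29,-47.5,9],"turn": 0,"claw": 0.3},{"delta_pos": [0,0,0],"turn": 0,"claw": 0.3},{"delta_pos": [0,0,20],"turn": 0,"claw": 0.3},{"delta_pos": [0,0,0],"turn": 0,"claw": 0.3},{"delta_pos": [0,0,0],"turn": 0,"claw": 0.3},{"delta_pos": [0,0,0],"turn": 0,"claw": 0.3}])

```text
time_s: 11.22
tcp_pos: [0.588, -0.1501, 0.131]
ee_rot: [[-0.962, -0.274, 0.001], [-0.274, 0.962, -0.0], [-0.001, -0.0, -1.0]]
wrist_force: [-0.1, 0.5, -0.9]
gripper_width: 0.383
gripper_force: 30.0
```

```bash
python3 plan.py 587.7 -150.8 52.5 -164
```

```text
now [ 588.  -150.1  131. ] -164.1 tilt [ 0.0012 -0.0001] j6 -75.0 w 0.383 t 11.225
-> [587.7, -150.8, 52.5, -164.0] 2
([0.3, -0.3, 39.3], np.float64(-0.001))
([0.2, -0.3, 39.2], np.float64(-0.001))
```

Call:
drive_tool(moves=[{"delta_pos": [0.5,-0.5,35],"turn": 0,"claw": 0.3},{"delta_pos": [0,0,25],"turn": 0,"claw": 0.3},{"delta_pos": [0,0,10],"turn": 0,"claw": 0.3},{"delta_pos": [0,0,0],"turn": 0,"claw": 0.3},{"delta_pos": [0,0,0],"turn": 0,"claw": 0.3},{"delta_pos": [0,0,4],"turn": 0,"claw": 0.3},{"delta_pos": [0,0,0],"turn": 0,"claw": 0.3},{"delta_pos": [0,0,2],"turn": 0,"claw": 0.3},{"delta_pos": [0,0,0],"turn": 0,"claw": 0.3},{"delta_pos": [0,0,0],"turn": 0,"claw": 0.3}])

```text
time_s: 12.48
tcp_pos: [0.5871, -0.1512, 0.0543]
ee_rot: [[-0.962, -0.273, -0.0], [-0.273, 0.962, -0.0], [0.0, -0.0, -1.0]]
wrist_force: [-0.8, -0.1, -0.7]
gripper_width: 0.381
gripper_force: 30.0
```

Call:
drive_tool(moves=[{"delta_pos": [0,0,1.5],"turn": 0,"claw": 0.3},{"delta_pos": [0,0,0],"turn": 0,"claw": 0.3},{"delta_pos": [0,0,0],"turn": 0,"claw": 0.3}])

```text
time_s: 12.85
tcp_pos: [0.5871, -0.1512, 0.0528]
ee_rot: [[-0.962, -0.273, -0.0], [-0.273, 0.962, -0.0], [0.0, 0.0, -1.0]]
wrist_force: [0.7, -0.5, -0.8]
gripper_width: 0.383
gripper_force: 30.0
```

Call:
drive_tool(moves=[{"delta_pos": [0,0,1],"turn": 0,"claw": 0.3},{"delta_pos": [0,0,0],"turn": 0,"claw": 0.3},{"delta_pos": [0,0,0],"turn": 0,"claw": 0.3}])

```text
time_s: 13.22
tcp_pos: [0.5871, -0.1512, 0.0518]
ee_rot: [[-0.962, -0.273, 0.0], [-0.273, 0.962, -0.0], [-0.0, -0.0, -1.0]]
wrist_force: [1.1, 0.3, -0.2]
gripper_width: 0.382
gripper_force: 30.0
```

Call:
drive_tool(moves=[{"delta_pos": [0,0,0.7],"turn": 0,"claw": 0.3},{"delta_pos": [0,0,0],"turn": 0,"claw": 0.3},{"delta_pos": [0,0,0],"turn": 0,"claw": 0.3}])

```text
time_s: 13.6
tcp_pos: [0.5872, -0.1512, 0.0513]
ee_rot: [[-0.962, -0.273, 0.0], [-0.273, 0.962, -0.0], [-0.0, -0.0, -1.0]]
wrist_force: [0.3, 0.0, 0.8]
gripper_width: 0.383
gripper_force: 30.0
```

Contact is felt, so I'll release, rise, and go back to the stack.

Call:
drive_tool(moves=[{"delta_pos": [0,0,0],"turn": 0,"claw": 0.55},{"delta_pos": [0,0,0],"turn": 0,"claw": 0.65},{"delta_pos": [0,0,0],"turn": 0,"claw": 0.65},{"delta_pos": [0,0,-30],"turn": 0,"claw": 0.65},{"delta_pos": [0,0,-45],"turn": 0,"claw": 0.65},{"delta_pos": [0,0,-45],"turn": 0,"claw": 1},{"delta_pos": [-29,48,0],"turn": 0,"claw": 1},{"delta_pos": [-29,48,0],"turn": 0,"claw": 1},{"delta_pos": [-29,48,0],"turn": 0,"claw": 1},{"delta_pos": [-29,48,0],"turn": 0,"claw": 1},{"delta_pos": [-29,46,0],"turn": 0,"claw": 1},{"delta_pos": [0,0,0],"turn": 0,"claw": 1}])

```text
time_s: 15.1
tcp_pos: [0.662, 0.121, 0.1703]
ee_rot: [[-0.961, -0.278, -0.0], [-0.278, 0.961, 0.0], [0.0, 0.0, -1.0]]
wrist_force: [-0.6, -0.7, -2.2]
gripper_width: 0.996
gripper_force: 0.0
```

```bash
cat > m3.py <<'E'
from h import *
c,P=cap('top','top3');H,S,V=hsv(c)
q=stat('lid',c,(S>130)&(H>19)&(H<35)&(V>150)&near(P,.587,-.151,.03)&(P[...,2]>.06),.076)
r=stat('red',c,(S>150)&((H<6)|(H>174))&near(P,.63,-.075,.045),.0165).mean(0)
g=stat('gd',c,(S>100)&(H>40)&(H<85)&near(P,.66,-.19,.045),.0165).mean(0)
ax=(r+g)/2;a=np.arctan2(*(g-r)[::-1])-np.pi/2;print('axis',ax,'yellow',ax+59*np.array([np.cos(a),np.sin(a)]),np.degrees(a))
E
python3 m3.py; python3 plan.py 662 117 130 -163
python3 - <<'E'
from h import *
d=np.load('scene0.npz')
c,P=cap('scene','s3');H,S,V=hsv(c)
stat('bowl scene rim-ish',c,(S>90)&((H<12)|(H>172))&near(P,.66,.117,.05)&(P[...,2]>.05),.081)
E
```

```text
lid 74 mean [ 590.2 -149.7] rect [ 590.3 -149.7] [30.4 28.5] 42.0 pca -138.1
red 287 mean [628.5 -77.7] rect [629.4 -76.6] [61.6 63.4] 87.6 pca 167.4
gd 273 mean [ 661.1 -191.4] rect [ 661.3 -191.2] [63.2 59.8] 41.8 pca -167.2
axis [ 644.79758376 -134.53874793] yellow [ 588.08230679 -150.79843298] -164.00294884290224
now [661.4 119.1 170.3] -164.0 tilt [-0.001  -0.0003] j6 -97.9 w 1.003 t 15.15
-> [662.0, 117.0, 130.0, -163.0] 1
([0.0, -2.2, 40.3], np.float64(-0.017))
bowl scene rim-ish 356 mean [675.2 112.1] rect [676.1 113.9] [53.4 80.9] 67.6 pca 150.6
```

Run:
```python
from h import *
c,P=cap('scene')
for p in [(232.7,346.4),(232.7,335.4),(232.7,357.4)]:
    M=np.zeros((400,640),bool)
    v,u=p; h=400; f=200/np.tan(np.radians(c['vertical_fov'])/2);T=np.array(c['extrinsics'])
    d=T[:3,:3]@[(u-c['cx'])/f,(v-c['cy'])/f,1]; print((T[:2,3]+d[:2]*(.081-T[2,3])/d[2])*1000)
```

```text
[665.71825569 117.82788098]
[655.08991806  92.05264635]
[676.34350192 143.59561852]
```

Call:
drive_tool(moves=[{"delta_pos": [-2,-1.5,45],"turn": 0,"claw": 1},{"delta_pos": [0,0,45],"turn": 0,"claw": 1},{"delta_pos": [0,0,18],"turn": 0,"claw": 1},{"delta_pos": [0,0,0],"turn": 0,"claw": 1},{"delta_pos": [0,0,0],"turn": 0,"claw": 1},{"delta_pos": [0,0,0],"turn": 0,"claw": 1}])

```text
time_s: 16.0
tcp_pos: [0.665, 0.1168, 0.0653]
ee_rot: [[-0.962, -0.273, 0.004], [-0.273, 0.962, 0.001], [-0.004, 0.0, -1.0]]
wrist_force: [-0.1, 0.3, 0.1]
gripper_width: 0.996
gripper_force: 0.0
```

```bash
python3 plan.py 664 118 55 -164
```

```text
now [665.  116.8  65.3] -164.1 tilt [0.0036 0.0012] j6 -97.8 w 0.996 t 16.0
-> [664.0, 118.0, 55.0, -164.0] 1
([0.7, 1.5, 10.3], np.float64(-0.002))
```

Call:
drive_tool(moves=[{"delta_pos": [0,1.5,8],"turn": 0,"claw": 1},{"delta_pos": [0,0,0],"turn": 0,"claw": 1},{"delta_pos": [0,0,0],"turn": 0,"claw": 1},{"delta_pos": [0,0,0],"turn": 0,"claw": 0.6},{"delta_pos": [0,0,0],"turn": 0,"claw": 0.5},{"delta_pos": [0,0,0],"turn": 0,"claw": 0.5},{"delta_pos": [0,0,0],"turn": 0,"claw": 0.5},{"delta_pos": [0,0,0],"turn": 0,"claw": 0.5}])

```text
time_s: 17.0
tcp_pos: [0.6635, 0.1179, 0.0551]
ee_rot: [[-0.962, -0.273, 0.0], [-0.273, 0.962, 0.0], [-0.0, 0.0, -1.0]]
wrist_force: [0.1, 1.2, 0.1]
gripper_width: 0.632
gripper_force: 30.0
```

Call:
drive_tool(moves=[{"delta_pos": [0,0,-10],"turn": 0,"claw": 0.5},{"delta_pos": [0,0,-40],"turn": 0,"claw": 0.5},{"delta_pos": [0,0,-50],"turn": 0,"claw": 0.5},{"delta_pos": [0,0,0],"turn": 0,"claw": 0.5},{"delta_pos": [0,0,0],"turn": 0,"claw": 0.5}])

```text
time_s: 17.62
tcp_pos: [0.6627, 0.1178, 0.1548]
ee_rot: [[-0.962, -0.273, -0.001], [-0.273, 0.962, 0.0], [0.001, 0.001, -1.0]]
wrist_force: [-0.8, 0.8, -2.5]
gripper_width: 0.635
gripper_force: 30.0
```

```bash
python3 plan.py 518.3 -374.8 135 -164;python3 - <<'E'
from h import *
c,P=cap('scene','s4');a=c['color'][:,:,::-1]
cv2.imwrite('pics/crop4.png',cv2.resize(a[150:300,200:400],None,fx=3.5,fy=3.5,interpolation=2))
E
```

```text
now [662.7 117.8 154.8] -164.2 tilt [-0.0012  0.0005] j6 -97.9 w 0.635 t 17.625
-> [518.3, -374.8, 135.0, -164.0] 9
([30.4, -48.3, 2.2], np.float64(-0.0))
([30.4, -48.3, 2.2], np.float64(-0.0))
([30.4, -48.3, 2.2], np.float64(-0.0))
([30.3, -48.3, 2.2], np.float64(-0.0))
([30.4, -48.3, 2.2], np.float64(-0.001))
([30.4, -48.2, 2.2], np.float64(-0.0))
([30.4, -48.3, 2.2], np.float64(-0.001))
([30.4, -48.2, 2.2], np.float64(-0.0))
([30.5, -48.2, 2.2], np.float64(-0.001))
```

View pics/crop4.png

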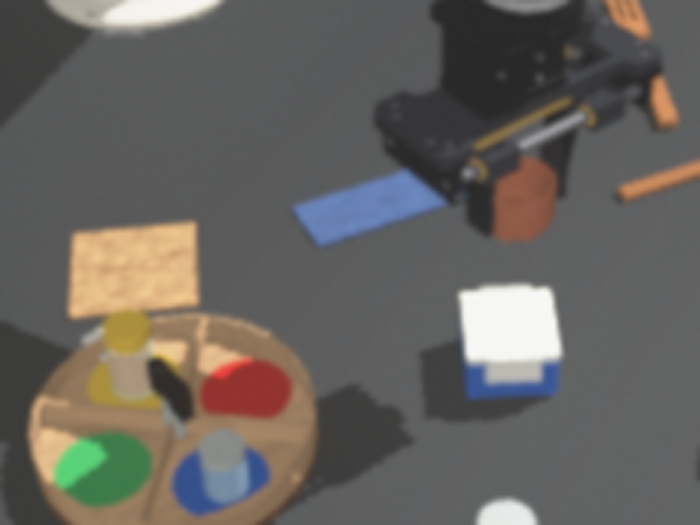

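The bowl is held, the pot stands in the yellow pocket, and the box lid is clear.

Call:
drive_tool(moves=[{"delta_pos": [30.4,-48.3,0],"turn": 0,"claw": 0.5},{"delta_pos": [30.4,-48.3,0],"turn": 0,"claw": 0.5},{"delta_pos": [30.4,-48.3,0],"turn": 0,"claw": 0.5},{"delta_pos": [30.4,-48.3,0],"turn": 0,"claw": 0.5},{"delta_pos": [30.4,-48.3,0],"turn": 0,"claw": 0.5},{"delta_pos": [30.4,-48.3,0],"turn": 0,"claw": 0.5},{"delta_pos": [30.4,-48.3,10],"turn": 0,"claw": 0.5},{"delta_pos": [30.4,-48.3,20],"turn": 0,"claw": 0.5},{"delta_pos": [30.4,-48.3,30],"turn": 0,"claw": 0.5},{"delta_pos": [0,0,30],"turn": 0,"claw": 0.5},{"delta_pos": [0,0,20],"turn": 0,"claw": 0.5},{"delta_pos": [0,0,0],"turn": 0,"claw": 0.5}])

```text
time_s: 19.18
tcp_pos: [0.517, -0.3725, 0.0425]
ee_rot: [[-0.962, -0.272, -0.007], [-0.272, 0.962, 0.003], [0.006, 0.005, -1.0]]
wrist_force: [0.1, -0.2, -1.2]
gripper_width: 0.632
gripper_force: 30.0
```

```bash
python3 plan.py 518.3 -374.8 14 -164;python3 - <<'E'
from h import *
c,P=cap('top','top5');H,S,V=hsv(c)
M=near(P,.66,.118,.07)&(P[...,2]>.03); M=big(M)
stat('boxall',c,M,.045)
M2=(S<40)&(V>130)&near(P,.66,.118,.06)
stat('boxwhite',c,M2,.045)
E
```

```text
now [ 517.  -372.5   42.5] -164.2 tilt [-0.0071  0.0033] j6 -52.9 w 0.632 t 19.175
-> [518.3, -374.8, 14.0, -164.0] 1
([-0.6, -2.6, 28.5], np.float64(-0.003))
boxall 442 mean [660.2 119.2] rect [660.1 119.4] [67.8 79.2] 70.3 pca 162.3
boxwhite 457 mean [660.6 118.3] rect [659.9 118.3] [69.5 81.6] 70.6 pca 161.6
```

Call:
drive_tool(moves=[{"delta_pos": [0,0,15],"turn": 0,"claw": 0.5},{"delta_pos": [0,0,0],"turn": 0,"claw": 0.5},{"delta_pos": [0,0,0],"turn": 0,"claw": 0.5},{"delta_pos": [0,0,0],"turn": 0,"claw": 0.5}])

```text
time_s: 19.73
tcp_pos: [0.5199, -0.3734, 0.0317]
ee_rot: [[-0.962, -0.274, 0.001], [-0.274, 0.962, -0.001], [-0.001, -0.001, -1.0]]
wrist_force: [1.1, 0.2, -1.7]
gripper_width: 0.63
gripper_force: 30.0
```

```bash
python3 plan.py 518 -374.8 14 -164
```

```text
now [ 519.9 -373.4   31.7] -164.1 tilt [ 0.001  -0.0005] j6 -52.9 w 0.63 t 19.725
-> [518.0, -374.8, 14.0, -164.0] 1
([2.3, -0.8, 17.7], np.float64(-0.002))
```

Call:
drive_tool(moves=[{"delta_pos": [2,-1,12],"turn": 0,"claw": 0.5},{"delta_pos": [0,0,4],"turn": 0,"claw": 0.5},{"delta_pos": [0,0,0],"turn": 0,"claw": 0.5},{"delta_pos": [0,0,0],"turn": 0,"claw": 0.5},{"delta_pos": [0,0,1],"turn": 0,"claw": 0.5},{"delta_pos": [0,0,0],"turn": 0,"claw": 0.5},{"delta_pos": [0,0,0],"turn": 0,"claw": 0.5}])

```text
time_s: 20.6
tcp_pos: [0.518, -0.3748, 0.0141]
ee_rot: [[-0.962, -0.273, 0.0], [-0.273, 0.962, -0.0], [-0.0, -0.0, -1.0]]
wrist_force: [-0.2, -0.5, -1.6]
gripper_width: 0.634
gripper_force: 30.0
```

Call:
drive_tool(moves=[{"delta_pos": [0,0,1],"turn": 0,"claw": 0.5},{"delta_pos": [0,0,0],"turn": 0,"claw": 0.5},{"delta_pos": [0,0,0],"turn": 0,"claw": 0.5}])

```text
time_s: 20.98
tcp_pos: [0.518, -0.3749, 0.0132]
ee_rot: [[-0.962, -0.273, 0.0], [-0.273, 0.962, -0.0], [-0.0, -0.0, -1.0]]
wrist_force: [-0.4, -0.4, 0.0]
gripper_width: 0.629
gripper_force: 30.0
```

Call:
drive_tool(moves=[{"delta_pos": [0,0,0.5],"turn": 0,"claw": 0.5},{"delta_pos": [0,0,0],"turn": 0,"claw": 0.5},{"delta_pos": [0,0,0],"turn": 0,"claw": 0.5}])

```text
time_s: 21.35
tcp_pos: [0.518, -0.3749, 0.0131]
ee_rot: [[-0.962, -0.273, 0.0], [-0.273, 0.962, -0.0], [-0.0, -0.0, -1.0]]
wrist_force: [-0.5, 1.6, 3.8]
gripper_width: 0.634
gripper_force: 30.0
```

Call:
drive_tool(moves=[{"delta_pos": [0,0,0],"turn": 0,"claw": 0.75},{"delta_pos": [0,0,0],"turn": 0,"claw": 0.95},{"delta_pos": [0,0,0],"turn": 0,"claw": 0.95},{"delta_pos": [0,0,-30],"turn": 0,"claw": 0.95},{"delta_pos": [0,0,-55],"turn": 0,"claw": 1},{"delta_pos": [0,0,-55],"turn": 0,"claw": 1},{"delta_pos": [-30,48,-10],"turn": 0,"claw": 1},{"delta_pos": [-30,48,0],"turn": 0,"claw": 1},{"delta_pos": [-30,48,0],"turn": 0,"claw": 1},{"delta_pos": [-30,48,0],"turn": 0,"claw": 1},{"delta_pos": [-30,48,0],"turn": 0,"claw": 1},{"delta_pos": [0,0,0],"turn": 0,"claw": 1}])

```text
time_s: 22.85
tcp_pos: [0.5976, -0.0994, 0.1624]
ee_rot: [[-0.96, -0.278, 0.0], [-0.278, 0.96, 0.0], [-0.001, 0.0, -1.0]]
wrist_force: [-0.2, -0.1, -0.1]
gripper_width: 1.002
gripper_force: 0.0
```

```bash
python3 plan.py 660 119 110 -199.5;python3 - <<'E'
from h import *
c,P=cap('top','top6');H,S,V=hsv(c)
stat('bowl',c,(S>60)&((H<14)|(H>172))&near(P,.518,-.375,.045),.036)
stat('bowlz',c,near(P,.518,-.375,.06)&(P[...,2]>.02),.036)
E
```

```text
now [597.6 -99.4 162.4] -163.8 tilt [0.0005 0.0003] j6 -79.7 w 1.002 t 22.85
-> [660.0, 119.0, 110.0, -199.5] 5
([-24.1, 38.5, 10.5], np.float64(0.124))
([-19.2, 41.2, 10.5], np.float64(0.125))
([-13.9, 43.2, 10.5], np.float64(0.124))
([-8.5, 44.7, 10.4], np.float64(0.125))
([-2.8, 45.3, 10.5], np.float64(0.124))
bowl 229 mean [ 517.4 -372.1] rect [ 517.9 -372. ] [51.4 58.9] 31.7 pca 125.2
bowlz 112 mean [ 518.3 -373.3] rect [ 516.8 -372. ] [57.4 54.3] 88.4 pca 117.8
```

Call:
drive_tool(moves=[{"delta_pos": [-24,38,5],"turn": 0.125,"claw": 1},{"delta_pos": [-19,41,10],"turn": 0.125,"claw": 1},{"delta_pos": [-14,43,10],"turn": 0.124,"claw": 1},{"delta_pos": [-8.5,44.5,10],"turn": 0.125,"claw": 1},{"delta_pos": [-3,45,10],"turn": 0.124,"claw": 1},{"delta_pos": [0,0,0],"turn": 0,"claw": 1},{"delta_pos": [0,0,30],"turn": 0,"claw": 1},{"delta_pos": [0,0,0],"turn": 0,"claw": 1},{"delta_pos": [0,0,0],"turn": 0,"claw": 1},{"delta_pos": [0,0,0],"turn": 0,"claw": 1}])

```text
time_s: 24.15
tcp_pos: [0.6612, 0.1131, 0.0891]
ee_rot: [[-0.94, 0.34, 0.002], [0.34, 0.94, 0.001], [-0.002, 0.001, -1.0]]
wrist_force: [1.2, 0.4, -0.2]
gripper_width: 1.002
gripper_force: 0.0
```

```bash
python3 plan.py 660 119 14 -199.5;python3 - <<'E'
from h import *
c,P=cap('scene','s6');a=c['color'][:,:,::-1]
cv2.imwrite('pics/crop5.png',cv2.resize(a[150:300,240:440],None,fx=4,fy=4,interpolation=2))
E
```

```text
now [661.2 113.1  89.1] 160.1 tilt [0.0024 0.0006] j6 -133.4 w 1.002 t 24.15
-> [660.0, 119.0, 14.0, -199.5] 2
([1.6, 2.6, 37.6], np.float64(-0.003))
([1.5, 2.5, 37.5], np.float64(-0.003))
```

View pics/crop5.png

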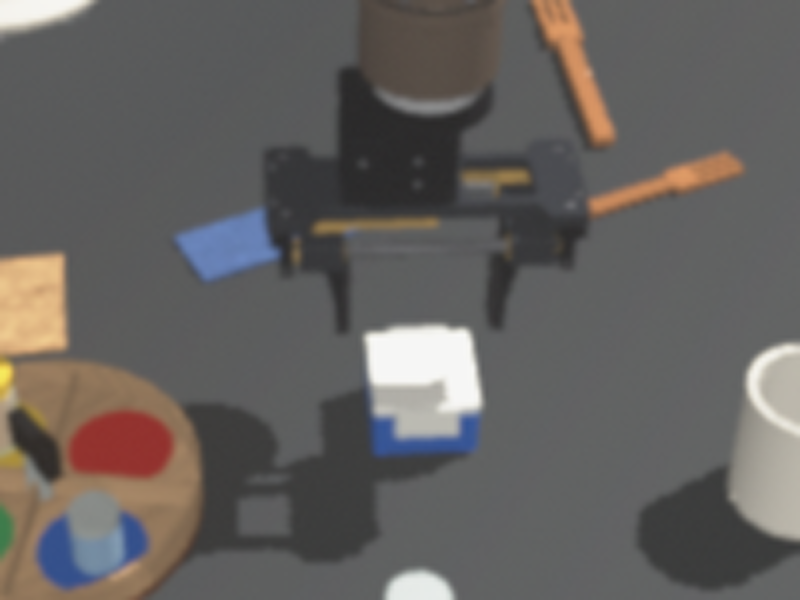

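Call:
drive_tool(moves=[{"delta_pos": [3,5,30],"turn": 0,"claw": 1},{"delta_pos": [0,0,0],"turn": 0,"claw": 1},{"delta_pos": [0,0,0],"turn": 0,"claw": 1},{"delta_pos": [0,0,0],"turn": 0,"claw": 1}])

```text
time_s: 24.7
tcp_pos: [0.6601, 0.1195, 0.059]
ee_rot: [[-0.941, 0.339, 0.002], [0.339, 0.941, 0.001], [-0.002, 0.001, -1.0]]
wrist_force: [-0.2, -0.5, 0.5]
gripper_width: 0.999
gripper_force: 0.0
```

```bash
python3 plan.py 660 118.7 14 -199.5
```

```text
now [660.1 119.5  59. ] 160.2 tilt [0.0023 0.0007] j6 -133.9 w 0.999 t 24.7
-> [660.0, 118.7, 14.0, -199.5] 1
([-0.2, -0.8, 45.0], np.float64(-0.006))
```

Call:
drive_tool(moves=[{"delta_pos": [0,-0.8,10],"turn": -0.006,"claw": 1},{"delta_pos": [0,0,8],"turn": 0,"claw": 1},{"delta_pos": [0,0,0],"turn": 0,"claw": 1}])

```text
time_s: 25.08
tcp_pos: [0.6582, 0.1182, 0.0382]
ee_rot: [[-0.943, 0.334, -0.002], [0.334, 0.943, -0.001], [0.002, -0.002, -1.0]]
wrist_force: [-0.6, -0.5, -0.4]
gripper_width: 1.0
gripper_force: 0.0
```

Call:
drive_tool(moves=[{"delta_pos": [0,0,15],"turn": 0,"claw": 1},{"delta_pos": [0,0,10],"turn": 0,"claw": 1},{"delta_pos": [0,0,0],"turn": 0,"claw": 1},{"delta_pos": [0,0,0],"turn": 0,"claw": 1},{"delta_pos": [0,0,0],"turn": 0,"claw": 0.7},{"delta_pos": [0,0,0],"turn": 0,"claw": 0.7},{"delta_pos": [0,0,0],"turn": 0,"claw": 0.7},{"delta_pos": [0,0,0],"turn": 0,"claw": 0.7}])

```text
time_s: 26.08
tcp_pos: [0.659, 0.1185, 0.0149]
ee_rot: [[-0.943, 0.334, 0.0], [0.334, 0.943, -0.0], [-0.0, 0.0, -1.0]]
wrist_force: [0.2, -0.9, 1.4]
gripper_width: 0.78
gripper_force: 30.1
```

Call:
drive_tool(moves=[{"delta_pos": [0,0,-10],"turn": 0,"claw": 0.7},{"delta_pos": [0,0,-40],"turn": 0,"claw": 0.7},{"delta_pos": [0,0,-50],"turn": 0,"claw": 0.7},{"delta_pos": [0,0,-20],"turn": -0.093,"claw": 0.7},{"delta_pos": [0,0,0],"turn": 0,"claw": 0.7}])

```text
time_s: 26.7
tcp_pos: [0.6597, 0.119, 0.1367]
ee_rot: [[-0.969, 0.246, 0.004], [0.246, 0.969, 0.002], [-0.003, 0.003, -1.0]]
wrist_force: [0.1, 0.1, -3.1]
gripper_width: 0.78
gripper_force: 30.1
```

```bash
python3 plan.py 448 -118.7 110 165.8
```

```text
now [659.7 119.  136.7] 165.8 tilt [0.0038 0.0019] j6 -128.2 w 0.78 t 26.7
-> [448.0, -118.7, 110.0, 165.8] 6
([24.5, -47.1, 4.5], np.float64(-0.0))
([24.5, -47.1, 4.4], np.float64(-0.0))
([24.5, -47.1, 4.5], np.float64(-0.0))
([24.4, -47.0, 4.4], np.float64(-0.0))
([24.5, -47.1, 4.5], np.float64(-0.0))
([24.4, -47.0, 4.4], np.float64(-0.0))
```

Call:
drive_tool(moves=[{"delta_pos": [24.5,-47,0],"turn": 0,"claw": 0.7},{"delta_pos": [24.5,-47,0],"turn": 0,"claw": 0.7},{"delta_pos": [24.5,-47,0],"turn": 0,"claw": 0.7},{"delta_pos": [24.5,-47,0],"turn": 0,"claw": 0.7},{"delta_pos": [24.5,-47,10],"turn": 0,"claw": 0.7},{"delta_pos": [24.5,-47,20],"turn": 0,"claw": 0.7},{"delta_pos": [0,0,30],"turn": 0,"claw": 0.7},{"delta_pos": [0,0,35],"turn": 0,"claw": 0.7},{"delta_pos": [0,0,0],"turn": 0,"claw": 0.7},{"delta_pos": [0,0,0],"turn": 0,"claw": 0.7},{"delta_pos": [0,0,0],"turn": 0,"claw": 0.7}])

```text
time_s: 28.08
tcp_pos: [0.4484, -0.1187, 0.0406]
ee_rot: [[-0.97, 0.245, 0.003], [0.245, 0.97, 0.0], [-0.002, 0.001, -1.0]]
wrist_force: [-0.1, -0.5, -1.9]
gripper_width: 0.782
gripper_force: 30.1
```

```bash
python3 plan.py 448 -118.7 18.5 165.8
```

```text
now [ 448.4 -118.7   40.6] 165.8 tilt [0.0025 0.0001] j6 -109.5 w 0.782 t 28.075
-> [448.0, -118.7, 18.5, 165.8] 1
([0.4, -0.1, 22.1], np.float64(0.001))
```

Call:
drive_tool(moves=[{"delta_pos": [0,0,15],"turn": 0,"claw": 0.7},{"delta_pos": [0,0,5],"turn": 0,"claw": 0.7},{"delta_pos": [0,0,0],"turn": 0,"claw": 0.7},{"delta_pos": [0,0,0],"turn": 0,"claw": 0.7},{"delta_pos": [0,0,0],"turn": 0,"claw": 0.7}])

```text
time_s: 28.7
tcp_pos: [0.4478, -0.1189, 0.02]
ee_rot: [[-0.97, 0.245, 0.001], [0.245, 0.97, 0.0], [-0.001, 0.0, -1.0]]
wrist_force: [0.7, -0.1, -3.3]
gripper_width: 0.78
gripper_force: 30.1
```

Call:
drive_tool(moves=[{"delta_pos": [0,0,1],"turn": 0,"claw": 0.7},{"delta_pos": [0,0,0],"turn": 0,"claw": 0.7},{"delta_pos": [0,0,0],"turn": 0,"claw": 0.7}])

```text
time_s: 29.08
tcp_pos: [0.4474, -0.1189, 0.0185]
ee_rot: [[-0.97, 0.245, 0.0], [0.245, 0.97, 0.0], [-0.0, 0.0, -1.0]]
wrist_force: [0.4, 0.5, -2.8]
gripper_width: 0.779
gripper_force: 30.1
```

Call:
drive_tool(moves=[{"delta_pos": [-0.7,0,0.7],"turn": 0,"claw": 0.7},{"delta_pos": [0,0,0],"turn": 0,"claw": 0.7},{"delta_pos": [0,0,0],"turn": 0,"claw": 0.7}])

```text
time_s: 29.45
tcp_pos: [0.4482, -0.1191, 0.0178]
ee_rot: [[-0.97, 0.245, 0.0], [0.245, 0.97, -0.0], [-0.0, 0.0, -1.0]]
wrist_force: [0.1, 0.3, -2.8]
gripper_width: 0.777
gripper_force: 30.1
```

Call:
drive_tool(moves=[{"delta_pos": [0,0,0.4],"turn": 0,"claw": 0.7},{"delta_pos": [0,0,0],"turn": 0,"claw": 0.7},{"delta_pos": [0,0,0],"turn": 0,"claw": 0.7}])

```text
time_s: 29.82
tcp_pos: [0.4482, -0.1191, 0.0178]
ee_rot: [[-0.97, 0.245, 0.0], [0.245, 0.97, -0.0], [-0.0, 0.0, -1.0]]
wrist_force: [-0.9, 0.9, 4.1]
gripper_width: 0.779
gripper_force: 30.1
```

Call:
drive_tool(moves=[{"delta_pos": [0,0,0],"turn": 0,"claw": 1},{"delta_pos": [0,0,0],"turn": 0,"claw": 1},{"delta_pos": [0,0,0],"turn": 0,"claw": 1},{"delta_pos": [0,0,-20],"turn": 0,"claw": 1},{"delta_pos": [0,0,-50],"turn": 0,"claw": 1},{"delta_pos": [0,0,-50],"turn": 0,"claw": 1},{"delta_pos": [0,0,0],"turn": -0.17,"claw": 1},{"delta_pos": [0,0,0],"turn": -0.17,"claw": 1},{"delta_pos": [0,0,0],"turn": -0.17,"claw": 1},{"delta_pos": [0,0,0],"turn": -0.17,"claw": 1}])

```text
time_s: 31.08
tcp_pos: [0.448, -0.1191, 0.1374]
ee_rot: [[-0.905, -0.424, 0.0], [-0.424, 0.905, 0.0], [-0.0, 0.0, -1.0]]
wrist_force: [0.1, 0.2, 0.4]
gripper_width: 1.002
gripper_force: 0.0
```

```bash
python3 plan.py 511.7 376 80 -85.7
```

```text
now [ 448.  -119.1  137.4] -154.9 tilt [0.     0.0001] j6 -70.2 w 1.002 t 31.075
-> [511.7, 376.0, 80.0, -85.7] 9
([-29.8, 46.8, 6.4], np.float64(-0.134))
([-35.7, 42.4, 6.4], np.float64(-0.134))
([-41.1, 37.3, 6.4], np.float64(-0.134))
([-45.7, 31.4, 6.4], np.float64(-0.134))
([-49.5, 25.0, 6.4], np.float64(-0.134))
([-52.4, 18.2, 6.3], np.float64(-0.134))
([-54.3, 11.1, 6.4], np.float64(-0.134))
([-55.3, 3.7, 6.3], np.float64(-0.135))
([-55.4, -3.8, 6.4], np.float64(-0.134))
```

Call:
drive_tool(moves=[{"delta_pos": [-30,47,4],"turn": -0.134,"claw": 0.5},{"delta_pos": [-35.5,42.5,6],"turn": -0.134,"claw": 0.5},{"delta_pos": [-41,37.5,6],"turn": -0.134,"claw": 0.5},{"delta_pos": [-45.5,31.5,6],"turn": -0.134,"claw": 0.5},{"delta_pos": [-49.5,25,6],"turn": -0.134,"claw": 0.5},{"delta_pos": [-52.5,18,6],"turn": -0.134,"claw": 0.5},{"delta_pos": [-54.5,11,6],"turn": -0.134,"claw": 0.5},{"delta_pos": [-55.5,3.5,6],"turn": -0.134,"claw": 0.5},{"delta_pos": [-55.5,-4,6],"turn": -0.134,"claw": 0.5},{"delta_pos": [0,0,0],"turn": 0,"claw": 0.5},{"delta_pos": [0,0,0],"turn": 0,"claw": 0.5},{"delta_pos": [0,0,0],"turn": 0,"claw": 0.5}])

```text
time_s: 32.58
tcp_pos: [0.5148, 0.3751, 0.0856]
ee_rot: [[0.067, -0.998, -0.0], [-0.998, -0.067, -0.0], [0.0, 0.0, -1.0]]
wrist_force: [0.1, -0.3, 0.2]
gripper_width: 0.498
gripper_force: 0.0
```

```bash
python3 plan.py 511.7 376 5 -85.7
```

```text
now [514.8 375.1  85.6] -86.2 tilt [-0.0003 -0.0003] j6 -46.8 w 0.498 t 32.575
-> [511.7, 376.0, 5.0, -85.7] 2
([-0.6, 1.5, 40.3], np.float64(-0.004))
([-0.5, 1.5, 40.3], np.float64(-0.004))
```

Call:
drive_tool(moves=[{"delta_pos": [-1,3,45],"turn": -0.008,"claw": 0.5},{"delta_pos": [0,0,20],"turn": 0,"claw": 0.5},{"delta_pos": [0,0,0],"turn": 0,"claw": 0.5},{"delta_pos": [0,0,0],"turn": 0,"claw": 0.5},{"delta_pos": [0,0,0],"turn": 0,"claw": 0.5}])

```text
time_s: 33.2
tcp_pos: [0.5126, 0.3776, 0.0221]
ee_rot: [[0.076, -0.997, 0.002], [-0.997, -0.076, 0.002], [-0.002, -0.002, -1.0]]
wrist_force: [0.1, -0.5, 0.3]
gripper_width: 0.499
gripper_force: 0.0
```

```bash
python3 plan.py 511.7 376 4 -85.7
```

```text
now [512.6 377.6  22.1] -85.7 tilt [0.002  0.0021] j6 -46.6 w 0.499 t 33.2
-> [511.7, 376.0, 4.0, -85.7] 1
([1.5, 1.0, 18.1], np.float64(0.001))
```

Call:
drive_tool(moves=[{"delta_pos": [0.8,0.8,16],"turn": 0,"claw": 0.5},{"delta_pos": [0,0,0],"turn": 0,"claw": 0.5},{"delta_pos": [0,0,0],"turn": 0,"claw": 0.5},{"delta_pos": [0,0,0],"turn": 0,"claw": 0.1},{"delta_pos": [0,0,0],"turn": 0,"claw": 0.05},{"delta_pos": [0,0,0],"turn": 0,"claw": 0.05},{"delta_pos": [0,0,0],"turn": 0,"claw": 0.05},{"delta_pos": [0,0,0],"turn": 0,"claw": 0.05}])

```text
time_s: 34.2
tcp_pos: [0.5111, 0.3763, 0.0045]
ee_rot: [[0.076, -0.997, 0.0], [-0.997, -0.076, 0.0], [-0.0, -0.0, -1.0]]
wrist_force: [0.2, 0.4, 0.2]
gripper_width: 0.151
gripper_force: 30.0
```

Call:
drive_tool(moves=[{"delta_pos": [0,0,-20],"turn": 0,"claw": 0.05},{"delta_pos": [0,0,-35],"turn": -0.014,"claw": 0.05},{"delta_pos": [44,17,0],"turn": 0,"claw": 0.05},{"delta_pos": [48,18,0],"turn": 0,"claw": 0.05},{"delta_pos": [48,18,0],"turn": 0,"claw": 0.05},{"delta_pos": [48,18,0],"turn": 0,"claw": 0.05},{"delta_pos": [48,18,15],"turn": 0,"claw": 0.05},{"delta_pos": [0,0,15],"turn": 0,"claw": 0.05},{"delta_pos": [0,0,0],"turn": 0,"claw": 0.05},{"delta_pos": [0,0,0],"turn": 0,"claw": 0.05},{"delta_pos": [0,0,0],"turn": 0,"claw": 0.05}])

```text
time_s: 35.58
tcp_pos: [0.4442, 0.134, 0.0299]
ee_rot: [[0.091, -0.996, 0.001], [-0.996, -0.091, 0.001], [-0.001, -0.001, -1.0]]
wrist_force: [0.0, -0.5, -0.8]
gripper_width: 0.154
gripper_force: 30.0
```

```bash
python3 plan.py 443.2 127 8 -84.8
```

```text
now [444.2 134.   29.9] -84.8 tilt [0.0012 0.0008] j6 -31.7 w 0.154 t 35.575
-> [443.2, 127.0, 8.0, -84.8] 1
([6.9, 1.7, 21.9], np.float64(0.0))
```

Call:
drive_tool(moves=[{"delta_pos": [7,1.5,12],"turn": 0,"claw": 0.05},{"delta_pos": [0,0,6],"turn": 0,"claw": 0.05},{"delta_pos": [0,0,0],"turn": 0,"claw": 0.05},{"delta_pos": [0,0,0],"turn": 0,"claw": 0.05},{"delta_pos": [0,0,2],"turn": 0,"claw": 0.05},{"delta_pos": [0,0,0],"turn": 0,"claw": 0.05},{"delta_pos": [0,0,0],"turn": 0,"claw": 0.05},{"delta_pos": [0,0,0],"turn": 0,"claw": 0.05}])

```text
time_s: 36.58
tcp_pos: [0.4428, 0.1261, 0.0095]
ee_rot: [[0.09, -0.996, 0.0], [-0.996, -0.09, 0.0], [-0.0, -0.0, -1.0]]
wrist_force: [-1.2, 0.5, 0.1]
gripper_width: 0.153
gripper_force: 30.0
```

Call:
drive_tool(moves=[{"delta_pos": [-0.7,0,1.5],"turn": 0,"claw": 0.05},{"delta_pos": [0,0,0],"turn": 0,"claw": 0.05},{"delta_pos": [0,0,0],"turn": 0,"claw": 0.05},{"delta_pos": [0,0,0.5],"turn": 0,"claw": 0.05},{"delta_pos": [0,0,0],"turn": 0,"claw": 0.05},{"delta_pos": [0,0,0],"turn": 0,"claw": 0.05}])

```text
time_s: 37.33
tcp_pos: [0.4428, 0.1268, 0.0075]
ee_rot: [[0.09, -0.996, 0.0], [-0.996, -0.09, 0.0], [-0.0, -0.0, -1.0]]
wrist_force: [1.0, -0.5, 0.4]
gripper_width: 0.152
gripper_force: 30.0
```

Call:
drive_tool(moves=[{"delta_pos": [0,0,0],"turn": 0,"claw": 0.4},{"delta_pos": [0,0,0],"turn": 0,"claw": 0.4},{"delta_pos": [0,0,0],"turn": 0,"claw": 0.4},{"delta_pos": [0,0,-30],"turn": 0,"claw": 0.4},{"delta_pos": [0,0,-60],"turn": 0,"claw": 0.4},{"delta_pos": [0,0,-60],"turn": 0,"claw": 0.4},{"delta_pos": [-60,0,-30],"turn": 0,"claw": 0.4},{"delta_pos": [-60,0,0],"turn": 0,"claw": 0.4},{"delta_pos": [-60,0,0],"turn": 0,"claw": 0.4},{"delta_pos": [-60,0,0],"turn": 0,"claw": 0.4},{"delta_pos": [-60,0,0],"turn": 0,"claw": 0.4},{"delta_pos": [0,0,0],"turn": 0,"claw": 0.4}])

```text
time_s: 38.83
tcp_pos: [0.4153, 0.425, 0.1842]
ee_rot: [[0.094, -0.996, -0.0], [-0.996, -0.094, -0.0], [0.0, 0.0, -1.0]]
wrist_force: [0.7, -0.5, 0.2]
gripper_width: 0.401
gripper_force: 0.0
```

Run:
```python
from h import *
c,P=cap('top','top9');H,S,V=hsv(c);a=c['color'][:,:,::-1]
cv2.imwrite('pics/crop6.png',cv2.resize(a[110:240,270:500],None,fx=3.4,fy=3.4,interpolation=2))
c2,_=cap('scene');a=c2['color'][:,:,::-1]
cv2.imwrite('pics/crop7.png',cv2.resize(a[150:320,110:380],None,fx=2.9,fy=2.9,interpolation=2))
stat('fork',c,(S>80)&(V>80)&((H<25)|(H>170))&near(P,.443,.127,.11),.011)
stat('runner',c,(S>60)&((H<25)|(H>170)|((H>95)&(H<130)))&(V>50)&near(P,.443,.127,.12),.003)
stat('box',c,near(P,.448,-.1185,.07)&(P[...,2]>.03),.048)
stat('bowl',c,(S>60)&((H<14)|(H>172))&near(P,.518,-.375,.045),.036)
r=stat('red',c,(S>150)&((H<6)|(H>174))&near(P,.63,-.075,.045),.0165).mean(0)
g=stat('gd',c,(S>100)&(H>40)&(H<85)&near(P,.66,-.19,.045),.0165).mean(0)
l=stat('lid',c,(S>130)&(H>19)&(H<35)&near(P,.587,-.151,.03)&(P[...,2]>.06),.076)
b=stat('tab',c,(S<40)&(V>140)&near(P,.538,-.1665,.025),.015).mean(0)
ax=(r+g)/2;t=np.arctan2(*(g-r)[::-1])-np.pi/2;print('yellow',ax+59*np.array([np.cos(t),np.sin(t)]),np.degrees(t),'tab',np.degrees(np.arctan2(*(b-ax)[::-1])))
```

```text
fork 195 mean [444.1 129.3] rect [443.9 128.1] [ 21.  166.7] 4.8 pca 95.1
runner 923 mean [443.2 126.1] rect [443.1 127.9] [ 57.  202.1] 5.2 pca 95.2
box 472 mean [ 450.8 -116.8] rect [ 451.  -116.9] [69.1 77.6] 76.2 pca 166.2
bowl 238 mean [ 517.3 -372.9] rect [ 516.8 -372.2] [57.4 54.3] 88.4 pca 121.3
red 289 mean [628.6 -77.6] rect [629.4 -76.6] [61.6 63.4] 87.6 pca -171.4
gd 274 mean [ 661.2 -191.4] rect [ 661.3 -191.2] [63.4 59.8] 41.8 pca -164.7
lid 83 mean [ 588.9 -148.6] rect [ 589.4 -148.8] [29.6 33.7] 87.1 pca 145.5
tab 44 mean [ 537.3 -164.5] rect [ 537.7 -164.5] [23.6 20.6] 15.2 pca -151.7
yellow [ 588.20065192 -150.7219147 ] -164.02009240900483 tab -164.40761498737328
```

View pics/crop6.png

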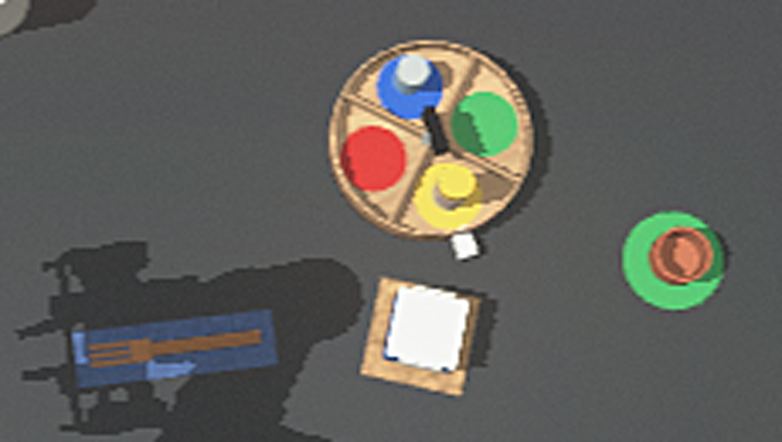

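View pics/crop7.png

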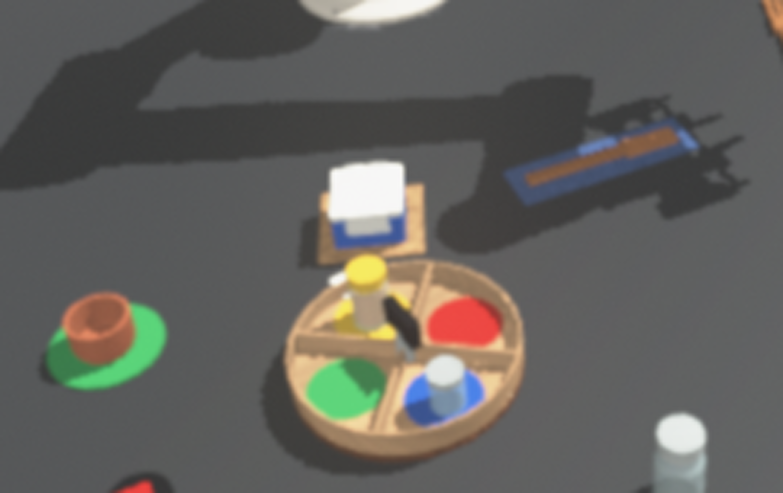

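The top view shows the pot in the yellow pocket at (455,190), the box on the cork at (428,328), the bowl on green at (682,256) and the fork along the runner at (175,348). Everything is upright. The bowl looks slightly off-centre, which may only be parallax. I'll check it with a rendered rim and foot fit in both cameras.

Run:
```python
from h import *
from scipy.optimize import minimize
def sil(c,x,y):
    T=np.linalg.inv(np.asarray(c['extrinsics']));f=200/np.tan(np.radians(c['vertical_fov'])/2)
    t=np.linspace(0,2*np.pi,60)[:,None]; pts=[]
    for z,r in((.003,.024),(.011,.0275),(.039,.028)):
        pts.append(np.hstack([x+r*np.cos(t),y+r*np.sin(t),0*t+z,0*t+1]))
    q=np.vstack(pts)@T.T; uv=q[:,:2]/q[:,2:3]*f+[c['cx'],c['cy']]
    m=np.zeros((400,640),np.uint8);cv2.fillConvexPoly(m,cv2.convexHull(np.round(uv*16).astype(np.int32)),1,shift=4);return m>0
for n in('top','scene'):
    c,P=cap(n);H,S,V=hsv(c)
    M=big((S>60)&((H<16)|(H>172))&near(P,.518,-.373,.05))
    best=min(((sil(c,x,y)^M).sum(),x,y) for x in np.arange(.508,.530,.001) for y in np.arange(-.384,-.362,.001))
    g=planeXY(c,big(((S>100)&(H>40)&(H<85)&near(P,.518,-.374,.065))|M),.003) 
    print(n,M.sum(),best)
    G=(S>100)&(H>40)&(H<85)&near(P,.518,-.374,.065)
    q=planeXY(c,G,.003);hull=cv2.convexHull((q*1000).astype(np.float32));print(' mat enclosing',cv2.minEnclosingCircle(hull))
```

```text
top 236 (np.int64(48), np.float64(0.517), np.float64(-0.374))
 mat enclosing ((518.4259643554688, -374.549072265625), 50.57196044921875)
scene 426 (np.int64(95), np.float64(0.512), np.float64(-0.375))
 mat enclosing ((517.4493408203125, -373.798828125), 51.52730178833008)
```

```bash
python3 -c "
from station import ticket
print(ticket.finish_job())"
```

```text
the job is handed in; nothing more can be done
None
```

The job is done and handed in at about 39 s. The yellow pocket is at the mark. The pot, bowl and lunchbox stand upright in their places, and the fork lies along the runner. In the last top-camera check everything was within about 3 mm of centre, though the scene camera's rougher fit put the bowl about 5 mm off. No verdict came back.

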